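# Zero the colour reader and present the thick glaze test rod

## Task

Zero the colour reader while its nest is empty: press its push button fully down and let it come up again. Then take the thicker of the two glaze test rods off the wooden rest, lay it centred along the V nest of the reader and push it gently straight down, so that it bears on both faces of the V and the sprung nest is down at its stop, and finish while still holding it pressed there: the job ends with the rod held down, not released. Do not ram it, and leave the slim rod, the jars, the eraser and the loose tile where they are.

Things in the scene. Friction and masses are not known exactly. Their poses are not given: they have to be found in the camera images.
- reader: Bench colour reader, fixed: light grey housing 150 mm (x) by 250 mm (y), top 45 mm above the table; push button at its front right corner, tilted display behind that, sprung V nest on its left half. Origin at the centre of its underside, x away from the robot; it is turned by up to 15 degrees.
- zero_button_top (a point): Centre of the top of the reader's round black push button, 24 mm in diameter on a 40 mm grey collar. 67 mm above the table when up; goes straight down. The display behind it (reader +x) starts 55 mm from its centre and rises to about 71 mm above the table.
- zero_button (a joint): Travel of that button: 0 up, 0.006 m fully down. Spring: about 1.5 N to start, 5 N at the bottom; it comes up by itself.
- nest_seat (a point): Point on the axis of the V nest, midway along it, where the centre of the seated thick rod comes: 87 mm above the table with the nest up; moves with the nest. y runs along the V (the rod's axis goes along y, either way round), z up. The V is 90 degrees, open upwards, 42 mm wide at its top, which is 3 mm below this point.
- nest (a joint): Downward travel of the sprung nest: 0 up, 0.008 m down at its stop. Pushing it takes about 5 N to start and 13 N at the bottom; the rod's own weight does not move it.
- near_flank: The V faces on the robot's side, one on each of the two steel V-blocks. Each block is 50 mm wide (x) and 20 mm long (y), from |y| = 25 to 45 mm; between them is a free gap of 50 mm with room for the fingers. Origin on top of the flat carriage (72 x 114 mm) with the glass window, midway between the blocks, 30 mm below nest_seat.
- far_flank: The V faces on the far side of the V, across from near_flank, on the same two V-blocks. Same origin and axes. The faces are rigid: a rod held stiffly a fraction of a millimetre to one side bears on one face only and pushes the tool sideways.
- thick_rod: Thick glaze test rod, a white ceramic cylinder 34 mm in diameter and 120 mm long, about 0.2 kg. Origin at its centre, its y axis along the cylinder. It lies level in one of the two notches of the rod rest, its axis 46 mm above the table.
- slim_rod: Slim glaze test rod, the same white ceramic, 24 mm in diameter and 100 mm long, 0.1 kg; lies level in the other notch, its axis 39 mm above the table. Origin at its centre, y along the cylinder. To be left there.
- rod_rest: Fixed wooden rest: a board 160 x 96 mm, 8 mm thick, with two notched combs along its x axis, 37 mm high, each 14 mm thick at y = -35 and +35 mm, 56 mm clear between them. Two notches, at x = -37.5 and +37.5 mm; which rod lies in which one varies. Origin at the centre of its underside.
- jar_teal: Loose jar of paint with a white lid, 40 mm in diameter, 45 mm high, behind the reader; bystander. Origin at the centre of its underside.
- jar_olive: Second loose jar of paint with a white lid, 40 mm in diameter, 49 mm high, at the left of the rest, beside the loose tile; bystander. Origin at the centre of its underside.
- eraser: Loose eraser in a sleeve, 22 x 52 x 12 mm, near the front edge of the table; bystander. Origin at the centre of its underside.
- tile_amber: Loose glaze test tile, 50 x 50 x 9 mm, at the left of the rest; bystander. Origin at the centre of its underside.

How it is judged:
By the outcome, as a careful person would: the job done as asked, in the order asked, and still so for the second after the job is handed in, while the arm keeps its last pose, push and grip.
It also fails if it takes over 58 s, if anything falls off the work surface, if the arm or the gripper's body presses on something with over 40 N, if the wrist force passes 120 N, or if a joint passes its speed limit or range.

## Robot

A 6-joint arm with a two-finger parallel gripper is mounted at the origin on a cart in front of the work surface, level with it; the furniture and walls round the work are solid. World frame = base frame: x ahead of the robot, y to its left, z up, the work surface at z = 0. Lengths are in m, angles in degrees, forces in N, time in s.
With the tool pointing down it reaches from about 0.25 to 0.725 m from the base axis. Payload 9.7 kg.
Tool frame: the origin (TCP) lies between the finger pads; the fingertips stand 19 mm ahead of it and the grasp point (between the pads) is the TCP; x points along the fingers, y is the direction in which the jaws open and shut, and the axes are right-handed (so a half turn about x gives the same grasp; the last joint's range is limited). The gripper opens to 85 mm and grips with 20 to 120 N. Pads are 22 mm wide; open, the fingers measure 114 mm over their backs; the gripper's body (76 mm by 85 mm) begins 54 mm behind the grasp point. The pads swing forward as they close: fully open they stand 13 mm farther back than shut.
Start: joints at [-66.692, 4.979, 10.078, 95.1, 0, 90], TCP at [0.218, -0.505, 0.25] pointing down, gripper open.
Joint ranges: [-179.16, 179.16], [-48.56, 103.87], [-65.8, 70.77], [-126.05, 130.52], [-82.76, 87.17], [-180, 180]. Speed limits (degrees/s): [127.2, 127.2, 147.25, 180, 180, 180].

## Interface

Orientations are given as [roll, pitch, yaw] about the fixed x, y, z axes, in that order (R = Rz(yaw) Ry(pitch) Rx(roll)).
In Python, from workcell import bot gives the robot as it stands. The module is installed in compiled form; this text tells all that it offers.
- The arm moves only by the shell command python3 -m handwheel 'ROWS' [FORCE]. ROWS is JSON, a list of rows, each a list of 7 numbers: the turn, a rotation vector about the tool's x, y, z in degrees, then the shift along the tool's x, y, z in m, then the closure, from -1 (fully open) to 1 (shut), so that 0 is half open. In form: [[ax, ay, az, dx, dy, dz, fingers], ...]. A call has 1 to 20 rows; each row is the pose to reach, as a shift and turn from the pose commanded when the call began, along the tool's axes at that moment; what a row does not reach only later rows make up. A row lasts 1/8 s, in which the tool goes at most 62.5 mm and 10.7 degrees, less where a joint would pass 70% of its speed; a pose out of reach is approached as far as the arm can. A call with a gripper value outside its range is refused whole. The fingers move at their own pace and stop on an object; FORCE is the grip in N (left out, the last holds). Time passes only in rows, so rows that repeat a pose let the fingers close. It gives the time, the measured TCP pose, the force and the opening at its end, in the units of the state.
- bot.get_obs(): the state, without advancing time (a new reading comes with each control period).
- bot.camera(name): name is "scene" or "side" or "wrist"; returns a dict with "frame" (400x640x3 uint8, red, green, blue), "fx", "fy", "cx", "cy" (pixels), "R" (3x3) and "t" (3): a world point X has camera coordinates R X + t; the wrist camera has in their place "tool_from_camera" (4x4, takes a point from camera to tool coordinates, whose origin is the TCP and whose axes are the tool frame's). Camera axes: x right, y down, z forward; pixel columns grow to the right and rows downward; lengths in m; the calibration is good to about 2 mm. A picture is of the moment at which its call begins: read the wrist's pose just before it. There is no depth.
- bot.job_done(): hands the job in, once; it reports no verdict.
Trained networks look in a picture, given as the dict that the camera call returned (one of the last four; its "shot" number tells which), for a name from the list of things; names that differ only in an ending like _2 or _b are one class to them, and where a whole thing is asked for, a point or a joint stands for the part that bears it (a point fixed in the world has none). Each returns a list of dicts, best first, with "conf" (0 to 1); they miss things now and then, are a little off and sometimes report something else, mostly with a low value. They report only what shows in the picture. A call takes as long as a camera call.
- bot.look_for(name, picture): "bbox" ([left, top, width, height] as shares, 0 to 1, of the picture: columns of its width, rows of its height, round what is visible of it).
- bot.tip_of(name, picture): "centre" ([column, row] as shares, 0 to 1, of the picture: columns of its width, rows of its height: a listed point, or the origin of a listed thing).
The state is a dict: "time": time; "q": joint angles; "qd": joint speeds; "joint_efforts": joint torques, N m; "ee_pos": TCP position; "tcp_rot": TCP orientation; "wrist_force": force on the tool from outside, world axes, zero at the start; "torque": the same for the moment, N m; "opening": finger opening in m.
Only numpy, scipy, OpenCV 4.12 (cv2) and the standard library are available. Lean on these libraries where they do the work, as an engineer would, in place of code of your own. Each camera call takes 0.05 s, during which the arm holds its last target.

## Working session

There is one attempt and no reset: what is moved stays moved. The work goes in short steps, Python scripts to look and compute and a shell command to move; the robot and the scene stay as the last step left them, time stands still between calls to the robot, and variables do not carry over. Pictures are saved under pics/ and viewed, and the job is handed in when it is done.

```bash
mkdir -p pics
cat > h.py <<'E'
import numpy as np, cv2
from workcell import bot
from scipy.spatial.transform import Rotation as Ro
def ray(cam,u,v,obs=None):
    d=np.array([(u-cam['cx'])/cam['fx'],(v-cam['cy'])/cam['fy'],1.0])
    if 'R' in cam:
        R=np.array(cam['R']);t=np.array(cam['t']); return -R.T@t, R.T@d
    T=np.array(cam['tool_from_camera']);Rt=Ro.from_euler('xyz',obs['tcp_rot'],degrees=True).as_matrix()
    return Rt@T[:3,3]+np.array(obs['ee_pos']), Rt@(T[:3,:3]@d)
def at_z(cam,u,v,z,obs=None):
    o,d=ray(cam,u,v,obs); return o+d*(z-o[2])/d[2]
def proj(cam,X,obs=None):
    X=np.array(X,float)
    if 'R' in cam: c=np.array(cam['R'])@X+np.array(cam['t'])
    else:
        T=np.array(cam['tool_from_camera']);Rt=Ro.from_euler('xyz',obs['tcp_rot'],degrees=True).as_matrix()
        c=T[:3,:3].T@(Rt.T@(X-np.array(obs['ee_pos']))-T[:3,3])
    return np.array([c[0]/c[2]*cam['fx']+cam['cx'],c[1]/c[2]*cam['fy']+cam['cy']])
def save(cam,n): cv2.imwrite('pics/'+n+'.png',cv2.cvtColor(np.ascontiguousarray(cam['frame']),cv2.COLOR_RGB2BGR))
E
python3 - <<'E'
from h import *
np.set_printoptions(precision=4,suppress=True)
print(bot.get_obs())
Z=dict(zero_button_top=.067,nest_seat=.087,near_flank=.057,thick_rod=.046,slim_rod=.039,rod_rest=0,reader=0,jar_teal=0,jar_olive=0,eraser=0,tile_amber=0)
for n in ['scene','side','wrist']:
    o=bot.get_obs();c=bot.camera(n);save(c,n+'0')
    print(n,c['fx'],c['fy'],c['cx'],c['cy'])
    for k in Z:
        r=bot.tip_of(k,c)[:2]
        for x in r:
            u,v=x['centre'][0]*640,x['centre'][1]*400
            print(k,round(x['conf'],2),round(u,1),round(v,1),at_z(c,u,v,Z[k],o))
print(bot.get_obs()['time'])
E
```

```text
{'time': 0.0, 'q': array([-66.6936,   5.0099,  10.0348,  95.1016,  -0.0017,  90.0006]), 'qd': array([-0.0264,  0.0125, -0.0366,  0.0733,  0.0755,  0.0054]), 'joint_efforts': array([  0.0003, -52.0387,  46.481 ,   0.016 ,  -0.0001,  -0.    ]), 'ee_pos': array([ 0.2175, -0.5049,  0.2496]), 'tcp_rot': array([-88.7461,  89.9233, 114.5597]), 'wrist_force': array([ 0.0087,  0.8016, -0.4268]), 'torque': array([0.007 , 0.0328, 0.0066]), 'opening': 0.08534183561054827}
scene 519.3624475859074 519.3624475859074 316.92151768480915 188.1548268651353
nest_seat 0.94 353.8 148.2 [ 0.5285 -0.1748  0.087 ]
near_flank 0.61 354.3 150.8 [ 0.5384 -0.1954  0.057 ]
thick_rod 0.96 303.3 231.2 [0.463  0.1918 0.046 ]
slim_rod 0.78 277.2 227.3 [0.5395 0.2208 0.039 ]
rod_rest 0.88 290.8 234.8 [0.5104 0.1942 0.    ]
reader 0.85 362.4 161.7 [ 0.5182 -0.2209  0.    ]
reader 0.74 284.8 169.7 [ 0.7127 -0.0273  0.    ]
jar_teal 0.57 284.1 169.9 [ 0.7139 -0.0249  0.    ]
jar_olive 0.69 280.9 299.3 [0.3877 0.3925 0.    ]
jar_olive 0.25 387.1 142.7 [ 0.5025 -0.3637  0.    ]
eraser 0.68 353.3 233.9 [0.3585 0.0789 0.    ]
tile_amber 0.83 288.8 278.2 [0.4142 0.3246 0.    ]
side 486.6247355796739 486.6247355796739 311.124844322427 199.5127091692377
zero_button_top 0.49 394.5 163.2 [ 0.4709 -0.2973  0.067 ]
nest_seat 0.8 360.9 166.7 [ 0.5232 -0.1868  0.087 ]
near_flank 0.45 359.0 178.5 [ 0.5209 -0.1729  0.057 ]
thick_rod 0.64 302.7 244.2 [0.4804 0.1693 0.046 ]
slim_rod 0.61 268.4 246.6 [0.5471 0.2088 0.039 ]
rod_rest 0.56 285.0 263.0 [0.5117 0.1971 0.    ]
reader 0.84 371.3 190.4 [ 0.507  -0.2259  0.    ]
jar_teal 0.8 279.5 202.0 [ 0.6947 -0.0312  0.    ]
jar_olive 0.86 278.0 330.2 [0.3971 0.3791 0.    ]
eraser 0.72 370.0 256.3 [0.3594 0.0734 0.    ]
tile_amber 0.9 288.1 306.3 [0.42  0.314 0.   ]
wrist 286.5475960221661 286.5475960221661 318.55775324617673 197.28145091182716
1.8
```

View pics/scene0.png

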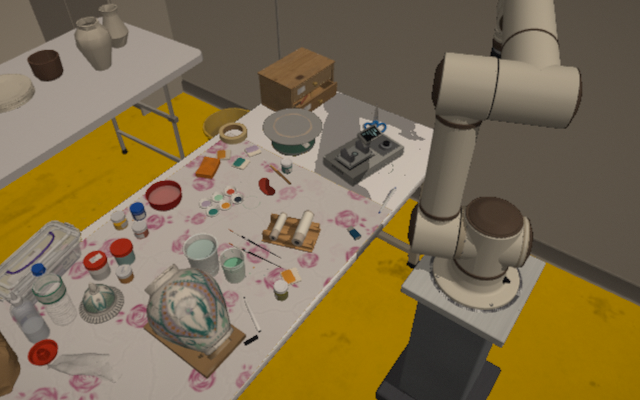

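View pics/side0.png

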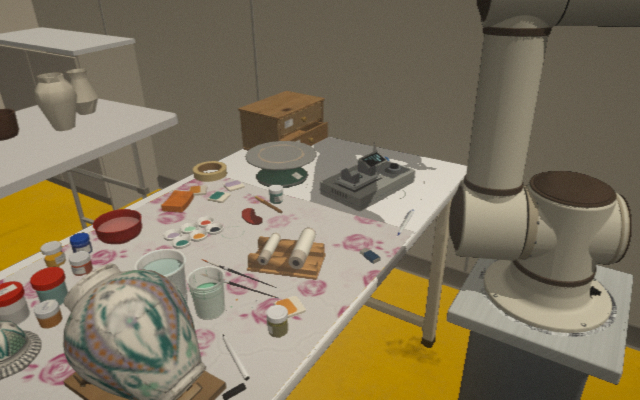

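View pics/wrist0.png

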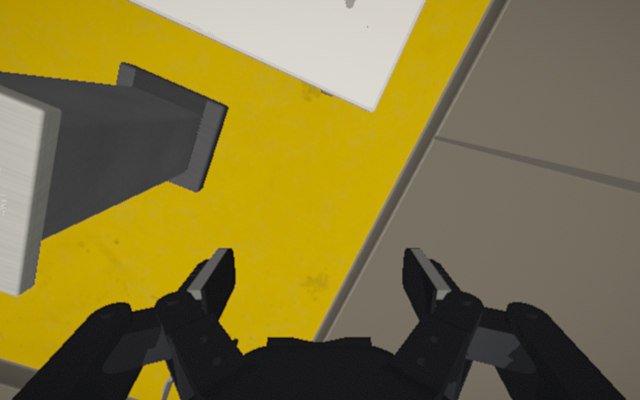

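```bash
cat >> h.py <<'E'
np.set_printoptions(precision=4,suppress=True)
def Rt(o): return Ro.from_euler('xyz',o['tcp_rot'],degrees=True).as_matrix()
def need(X,o=None,Rgoal=None):
    "shift in tool axes to reach X, turn rotvec deg"
    o=o or bot.get_obs();R=Rt(o)
    print('shift',R.T@(np.array(X)-o['ee_pos']), 'turn', Ro.from_matrix(R.T@Rgoal).as_rotvec(degrees=True) if Rgoal is not None else '')
def down(yaw): # tool x = -z, tool y direction at yaw
    y=np.array([np.cos(np.radians(yaw)),np.sin(np.radians(yaw)),0]);x=np.array([0,0,-1.]);return np.c_[x,y,np.cross(x,y)]
def ms():
    o=bot.get_obs();print(round(o['time'],2),'p',o['ee_pos'],'F',o['wrist_force'],'T',o['torque'],'op',round(o['opening'],4));print(Rt(o));return o
E
python3 - <<'E'
from h import *
o=ms();c=bot.camera('wrist');print(c['tool_from_camera'])
need([0.40,-0.297,0.22],o,down(0));need([0.40,-0.297,0.22],o,down(180))
print(o['q'])
E
```

```text
1.8 p [ 0.2176 -0.5051  0.2503] F [-0.963  -0.4427 -0.3566] T [0.0284 0.0096 0.0102] op 0.0857
[[-0.      0.3956 -0.9184]
 [ 0.     -0.9184 -0.3956]
 [-1.     -0.      0.    ]]
[[ 0.0001 -0.2955  0.9553 -0.1246]
 [ 1.      0.0002 -0.0001 -0.0003]
 [-0.0001  0.9553  0.2955 -0.0763]
 [ 0.      0.      0.      1.    ]]
shift [ 0.0303 -0.119  -0.2498] turn [-66.6945  -0.0006   0.0014]
shift [ 0.0303 -0.119  -0.2498] turn [113.3055   0.0015   0.0006]
[-66.6918   4.9788  10.0774  95.1001  -0.0003  90.0026]
```

Run:
```python
from h import *
need([0.48,-0.27,0.22],None,down(0))
```

```text
shift [ 0.0303 -0.1121 -0.334 ] turn [-66.6916  -0.0029   0.0025]
```

```bash
python3 -m handwheel '[[-66.7,0,0,0.03,-0.112,-0.334,1],[-66.7,0,0,0.03,-0.112,-0.334,1],[-66.7,0,0,0.03,-0.112,-0.334,1],[-66.7,0,0,0.03,-0.112,-0.334,1],[-66.7,0,0,0.03,-0.112,-0.334,1],[-66.7,0,0,0.03,-0.112,-0.334,1],[-66.7,0,0,0.03,-0.112,-0.334,1],[-66.7,0,0,0.03,-0.112,-0.334,1],[-66.7,0,0,0.03,-0.112,-0.334,1]]'
python3 - <<'E'
from h import *
o=ms();c=bot.camera('wrist');save(c,'w1')
Z=dict(zero_button_top=.067,nest_seat=.087,near_flank=.057,far_flank=.057,reader=0)
for k in Z:
    for x in bot.tip_of(k,c)[:2]:
        u,v=x['centre'][0]*640,x['centre'][1]*400
        print(k,round(x['conf'],2),round(u,1),round(v,1),at_z(c,u,v,Z[k],o))
E
```

```text
time: 2.98
ee_pos: [0.4798, -0.2704, 0.2204]
tcp_rot: [45.9, 90.0, -44.2]
wrist_force: [0.1, -1.1, 0.2]
opening: 0.0003
2.98 p [ 0.4798 -0.2704  0.2204] F [ 0.0658 -1.126   0.165 ] T [-0.0583  0.0647 -0.0026] op 0.0003
[[ 0.0001  1.     -0.0015]
 [-0.0001 -0.0015 -1.    ]
 [-1.      0.0001  0.0001]]
zero_button_top 0.67 312.3 208.7 [ 0.474  -0.2927  0.067 ]
nest_seat 0.83 380.2 94.7 [ 0.5329 -0.1832  0.087 ]
```

View pics/w1.png

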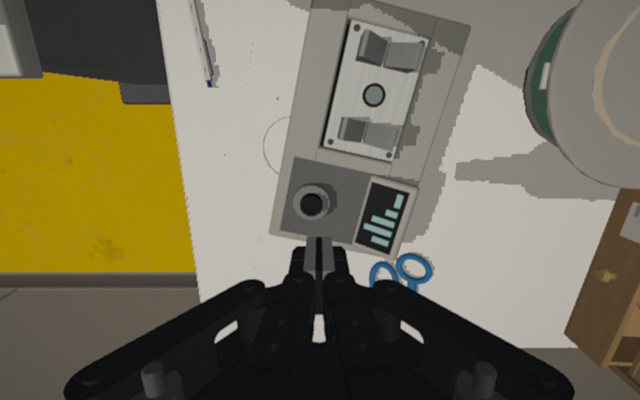

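Run:
```python
import cv2
im=cv2.imread('pics/w1.png');cv2.imwrite('pics/w1z.png',cv2.resize(im[0:260,255:485],None,fx=2.3,fy=2.3,interpolation=cv2.INTER_CUBIC))
```

```text
(no output)
```

View pics/w1z.png

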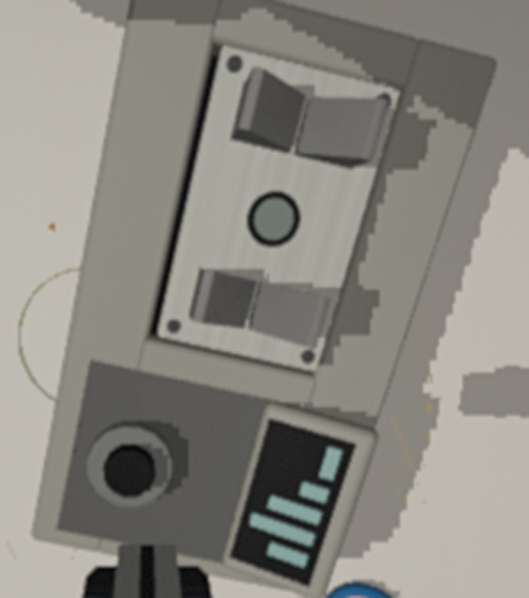

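Run:
```python
from h import *
from scipy.optimize import least_squares
o=bot.get_obs();c=bot.camera('wrist')
P=lambda a,b:(255+a/2.3-0.3,b/2.3-0.3)
cor=[(-36,57),(36,57),(-36,-57),(36,-57),(0,0)];px=[(220,44),(400,90),(157,337),(316,372),(274,219)]
px=[P(*p) for p in px]
print('button',at_z(c,*P(129,471),.067,o))
def f(p):
    r=[]
    for (a,b),q in zip(cor,px):
        w=Ro.from_euler('z',p[2]).apply([a/1e3,b/1e3,0])+[p[0],p[1],.057]
        r+=list(proj(c,w,o)-q)
    return r
s=least_squares(f,[.53,-.18,-.2]);print(s.x,np.degrees(s.x[2]),np.array(s.fun).reshape(-1,2))
a=at_z(c,*P(33,537),.045,o);b=at_z(c,*P(130,0),.045,o);print('edge',a,b,np.degrees(np.arctan2(-(b-a)[0],(b-a)[1])))
b2=at_z(c,*P(497,62),.045,o);print(b2,np.linalg.norm(b2-a),'mid',(a+b2)/2)
```

```text
button [ 0.4726 -0.2881  0.067 ]
[ 0.5322 -0.1822 -0.2144] -12.286788817216525 [[ 0.5563  0.1668]
 [ 0.0537 -0.4346]
 [-0.0441  0.0425]
 [ 0.2017  0.0214]
 [-0.8009  0.2301]]
edge [ 0.424 -0.33   0.045] [ 0.474  -0.1004  0.045 ] -12.273787298851715
[ 0.6215 -0.1219  0.045 ] 0.2868470088719569 mid [ 0.5228 -0.226   0.045 ]
```

```bash
python3 -m handwheel '[[0,0,0,0.06,-0.007,0.018,1],[0,0,0,0.11,-0.007,0.018,1],[0,0,0,0.125,-0.007,0.018,1],[0,0,0,0.128,-0.007,0.018,1],[0,0,0,0.13,-0.007,0.018,1],[0,0,0,0.132,-0.007,0.018,1],[0,0,0,0.134,-0.007,0.018,1],[0,0,0,0.136,-0.007,0.018,1],[0,0,0,0.138,-0.007,0.018,1]]'
python3 - <<'E'
from h import *
o=ms();c=bot.camera('wrist');save(c,'w2');print(proj(c,[.4726,-.2885,.067],o))
E
```

```text
time: 4.45
ee_pos: [0.4733, -0.2882, 0.0826]
tcp_rot: [64.5, 89.9, -25.5]
wrist_force: [0.2, 0.1, 4.0]
opening: -0.0
4.45 p [ 0.4733 -0.2882  0.0826] F [0.152  0.0835 4.0159] T [ 0.0011 -0.1792 -0.025 ] op -0.0
[[ 0.0008  1.      0.0001]
 [-0.0004  0.0001 -1.    ]
 [-1.      0.0008  0.0004]]
[316.1126 254.8875]
```

View pics/w2.png

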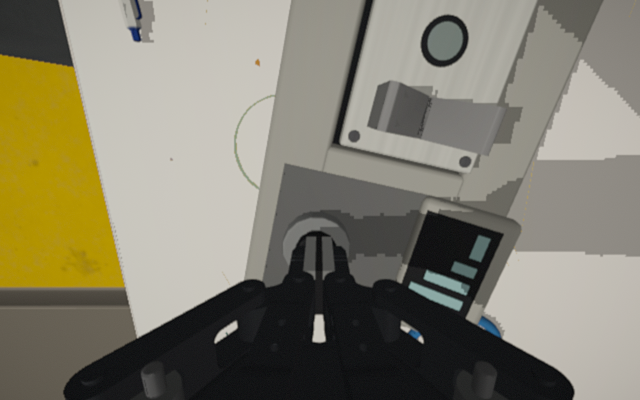

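```bash
python3 -m handwheel '[[0,0,0,0.001,0,0,1],[0,0,0,0.002,0,0,1],[0,0,0,0.003,0,0,1],[0,0,0,0.004,0,0,1],[0,0,0,0.004,0,0,1]]'
```

```text
time: 5.12
ee_pos: [0.4734, -0.2883, 0.0799]
tcp_rot: [62.3, 89.9, -27.7]
wrist_force: [-1.7, 2.3, 14.6]
opening: -0.0
```

```bash
python3 -m handwheel '[[0,0,0,-0.01,0,0,1],[0,0,0,-0.03,0,0,1],[0,0,0,-0.09,0,0,1],[0,0,0,-0.15,0,0,-1],[0,0,0,-0.17,0.015,-0.45,-1],[0,0,0,-0.17,0.015,-0.45,-1],[0,0,0,-0.17,0.015,-0.45,-1],[0,0,0,-0.17,0.015,-0.45,-1],[0,0,0,-0.17,0.015,-0.45,-1],[0,0,0,-0.17,0.015,-0.45,-1],[0,0,0,-0.17,0.015,-0.45,-1],[0,0,0,-0.17,0.015,-0.45,-1],[0,0,0,-0.17,0.015,-0.45,-1]]'
python3 - <<'E'
from h import *
o=ms();c=bot.camera('wrist');save(c,'w3')
Z=dict(thick_rod=.046,slim_rod=.039,rod_rest=0)
for k in Z:
    for x in bot.tip_of(k,c)[:2]:
        u,v=x['centre'][0]*640,x['centre'][1]*400
        print(k,round(x['conf'],2),round(u,1),round(v,1),at_z(c,u,v,Z[k],o))
print(bot.look_for('thick_rod',c)[:1])
E
```

```text
time: 6.75
ee_pos: [0.4876, 0.1623, 0.2477]
tcp_rot: [-61.8, 89.9, -151.6]
wrist_force: [-0.9, 0.2, 0.4]
opening: 0.0852
6.75 p [0.4876 0.1623 0.2477] F [-0.9374  0.2128  0.42  ] T [-0.0937 -0.0238 -0.0022] op 0.0852
[[-0.0014  1.      0.0019]
 [-0.0008  0.0019 -1.    ]
 [-1.     -0.0014  0.0008]]
thick_rod 0.82 311.8 159.4 [0.4803 0.1826 0.046 ]
slim_rod 0.82 367.1 134.8 [0.5433 0.2098 0.039 ]
rod_rest 0.98 337.3 144.7 [0.512  0.1939 0.    ]
[{'bbox': [0.43, 0.262, 0.0984, 0.2747], 'conf': 0.97}]
```

View pics/w3.png

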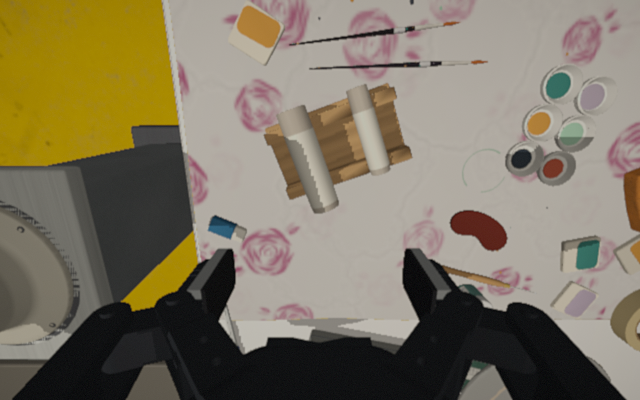

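Run:
```python
import cv2
im=cv2.imread('pics/w3.png');cv2.imwrite('pics/w3z.png',cv2.resize(im[70:230,250:430],None,fx=3.6,fy=3.6,interpolation=cv2.INTER_CUBIC))
```

```text
(no output)
```

View pics/w3z.png

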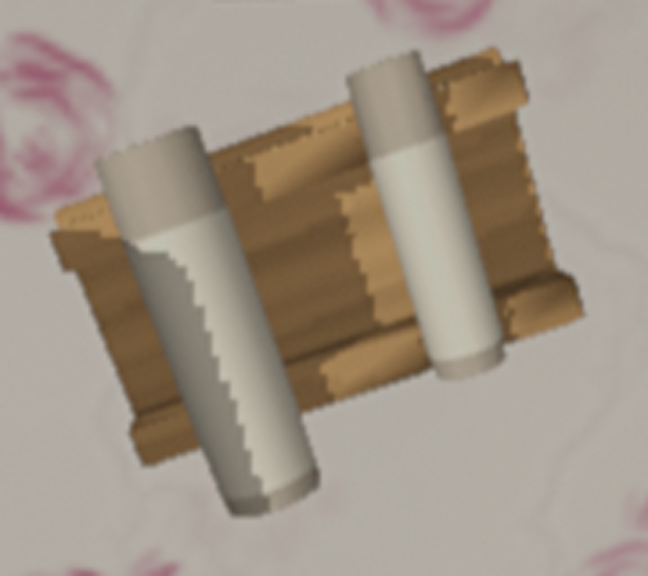

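```bash
cat > rodfit.py <<'E'
from h import *
from scipy.optimize import least_squares
def hull(c,o,p,r,L,z):
    t=np.linspace(0,2*np.pi,40);pts=[]
    d=np.array([-np.sin(p[2]),np.cos(p[2]),0]);n=np.array([np.cos(p[2]),np.sin(p[2]),0])
    for s in(-1,1):
        for a in t: pts.append(proj(c,np.array([p[0],p[1],z])+s*L/2*d+r*np.cos(a)*n+r*np.sin(a)*np.array([0,0,1]),o))
    return cv2.convexHull(np.array(pts,np.float32))
def fit(c,o,px,p0,r=.017,L=.12,z=.046):
    f=lambda p:[cv2.pointPolygonTest(hull(c,o,p,r,L,z),(float(a),float(b)),True) for a,b in px]
    s=least_squares(f,p0,diff_step=1e-3);return s.x,np.array(s.fun)
E
python3 - <<'E'
from rodfit import *
o=bot.get_obs();c=bot.camera('wrist')
px=[(250+a/3.6-.4,70+b/3.6-.4) for a,b in [(97,165),(165,340),(225,495),(205,150),(260,300),(318,460),(147,139),(200,127),(275,505),(240,515)]]
x,r=fit(c,o,px,[.478,.183,.25]);print(x,np.degrees(x[2]),r)
for w in (0,180):need([x[0],x[1],.046],o,down(np.degrees(x[2])+w))
print(o['q'])
E
```

```text
[0.4778 0.1808 0.3464] 19.844505778498682 [ 0.685   0.5547  0.3801  0.8154  0.4975  0.3328  0.9578 -0.0336  1.1957
  0.009 ]
shift [ 0.2023 -0.0103 -0.0202] turn [-19.9509   0.0086   0.0022]
shift [ 0.2023 -0.0103 -0.0202] turn [160.0491   0.0031  -0.0121]
[ 18.213   -0.0308   4.674   94.7082  -0.0081 108.3194]
```

```bash
python3 -m handwheel '[[-10,0,0,0.06,-0.01,-0.02,-0.4],[-20,0,0,0.12,-0.01,-0.02,-0.4],[-20,0,0,0.128,-0.01,-0.02,-0.4],[-20,0,0,0.128,-0.01,-0.02,-0.4]]' 40
python3 - <<'E'
from h import *
o=ms();c=bot.camera('wrist');save(c,'w4')
need([.4778,.1808,.046],o,down(19.84))
E
```

```text
time: 7.55
ee_pos: [0.4786, 0.1816, 0.1219]
tcp_rot: [88.4, 89.9, 18.1]
wrist_force: [-0.3, 0.7, 1.2]
opening: 0.06
7.55 p [0.4786 0.1816 0.1219] F [-0.312   0.6586  1.1578] T [-0.0267 -0.0076 -0.0144] op 0.06
[[ 0.0011  0.9412  0.3378]
 [ 0.0003  0.3378 -0.9412]
 [-1.      0.0011  0.    ]]
shift [ 0.0759 -0.0011  0.0004] turn [-0.1     0.0019 -0.0642]
```

View pics/w4.png

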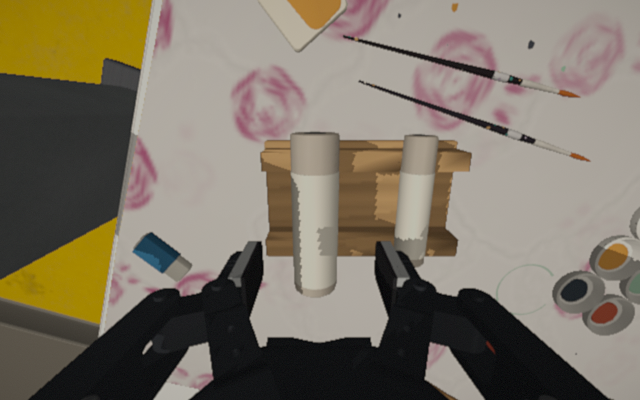

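Run:
```python
from rodfit import *
im=cv2.imread('pics/w4.png');cv2.imwrite('pics/w4z.png',cv2.resize(im[120:305,270:360],None,fx=3.2,fy=3.2,interpolation=cv2.INTER_CUBIC))
```

```text
(no output)
```

View pics/w4z.png

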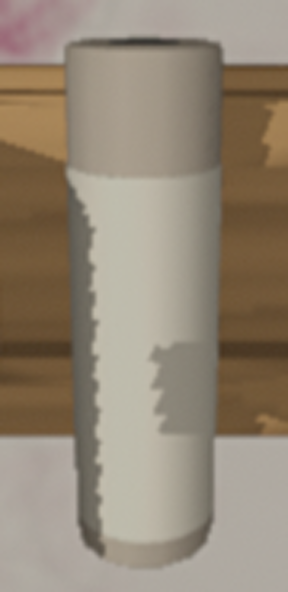

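Run:
```python
from rodfit import *
o=bot.get_obs();c=bot.camera('wrist')
px=[(270+a/3.2-.4,120+b/3.2-.4) for a,b in [(64,80),(69,250),(76,480),(221,80),(219,250),(214,480),(143,38),(110,41),(180,41),(143,568)]]
x,r=fit(c,o,px,[.478,.181,.346]);print(x,np.degrees(x[2]),r)
need([x[0],x[1],.046],o,down(np.degrees(x[2])))
```

```text
[0.4777 0.1806 0.3471] 19.886766361448196 [-0.1351 -0.2247 -0.2725 -0.0237 -0.4037 -0.201  -0.3587  0.3621  0.3615
  0.4624]
shift [ 0.077  -0.0021  0.0007] turn [-0.1019 -0.0019 -0.1795]
```

```bash
python3 -m handwheel '[[0,0,0,0.04,-0.0015,0.0005,-0.4],[0,0,0,0.06,-0.0015,0.0005,-0.4],[0,0,0,0.075,-0.0015,0.0005,-0.4],[0,0,0,0.075,-0.0015,0.0005,0],[0,0,0,0.075,-0.0015,0.0005,0.6],[0,0,0,0.075,-0.0015,0.0005,0.6],[0,0,0,0.075,-0.0015,0.0005,0.6],[0,0,0,0.075,-0.0015,0.0005,0.6]]' 60
python3 -c "
from h import *
ms()"
```

```text
time: 8.65
ee_pos: [0.4761, 0.1806, 0.0468]
tcp_rot: [-86.4, 89.9, -156.4]
wrist_force: [-8.3, -3.5, 4.5]
opening: 0.0324
8.65 p [0.4761 0.1806 0.0468] F [-8.2878 -3.4864  4.4968] T [-0.6626  1.6408 -0.0493] op 0.0324
[[-0.001   0.9398  0.3417]
 [-0.0004  0.3417 -0.9398]
 [-1.     -0.0011  0.0001]]
```

```bash
python3 -m handwheel '[[0,0,0,-0.01,0,0,0.6],[0,0,0,-0.04,0,0,0.6],[0,0,0,-0.1,0,0,0.6],[0,0,0,-0.13,0,0,0.6],[0,0,0,-0.13,0,0,0.6]]'
python3 - <<'E'
from h import *
o=ms();need([.5322,-.1822,.16],o,down(-12.3));c=bot.camera('wrist');save(c,'w5')
E
```

```text
time: 9.28
ee_pos: [0.4782, 0.1815, 0.1791]
tcp_rot: [91.0, 89.6, 21.0]
wrist_force: [0.8, -0.5, -2.2]
opening: 0.0327
9.28 p [0.4782 0.1815 0.1791] F [ 0.824  -0.4589 -2.1572] T [-0.0214 -0.0486 -0.0282] op 0.0327
[[ 0.0059  0.9397  0.342 ]
 [ 0.0023  0.342  -0.9397]
 [-1.      0.0063 -0.0001]]
shift [ 0.0186 -0.0738  0.3602] turn [32.2968 -0.1077 -0.3489]
```

View pics/w5.png

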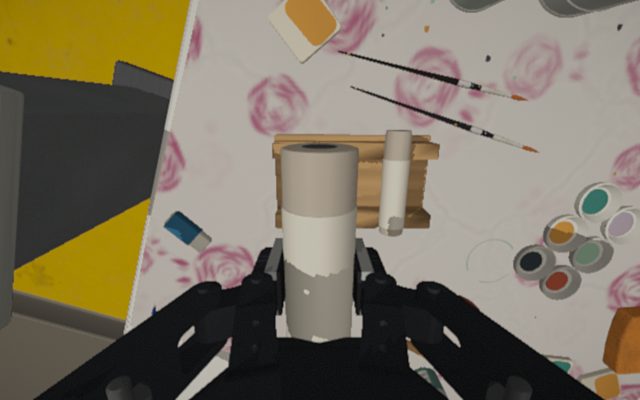

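```bash
python3 -m handwheel '[[10,0,0,0.01,-0.02,0.06,0.6],[20,0,0,0.015,-0.04,0.12,0.6],[30,0,0,0.0186,-0.05,0.18,0.6],[32.2,0,0,0.0186,-0.06,0.24,0.6],[32.2,0,0,0.0186,-0.07,0.3,0.6],[32.2,0,0,0.0186,-0.0738,0.34,0.6],[32.2,0,0,0.0186,-0.0738,0.36,0.6],[32.2,0,0,0.0186,-0.0738,0.36,0.6],[32.2,0,0,0.0186,-0.0738,0.36,0.6]]'
python3 - <<'E'
from rodfit import *
o=ms();need([.5322,-.1822,.12],o,down(-12.3))
c=bot.camera('wrist');save(c,'w6')
x=o['ee_pos'];h=hull(c,o,[x[0],x[1],np.radians(-12.3)],.017,.12,x[2]-.0008)
im=cv2.cvtColor(np.ascontiguousarray(c['frame']),cv2.COLOR_RGB2BGR)
im=cv2.resize(im[0:400,150:550],None,fx=1.5,fy=1.5,interpolation=cv2.INTER_CUBIC)
cv2.polylines(im,[((h-[150,0])*1.5).astype(np.int32)],True,(0,0,255),1);cv2.imwrite('pics/w6h.png',im)
for n in('scene','side'):
    c=bot.camera(n);save(c,n+'6')
E
```

```text
time: 10.45
ee_pos: [0.5303, -0.1815, 0.1563]
tcp_rot: [-113.9, 89.9, 143.9]
wrist_force: [0.3, 0.4, -1.2]
opening: 0.0323
10.45 p [ 0.5303 -0.1815  0.1563] F [ 0.3085  0.4437 -1.2136] T [0.0425 0.0599 0.0096] op 0.0323
[[-0.0009  0.9776 -0.2103]
 [ 0.0006 -0.2103 -0.9776]
 [-1.     -0.001  -0.0004]]
shift [0.0363 0.002  0.0003] turn [ 0.159  -0.0254  0.0575]
```

View pics/w6h.png

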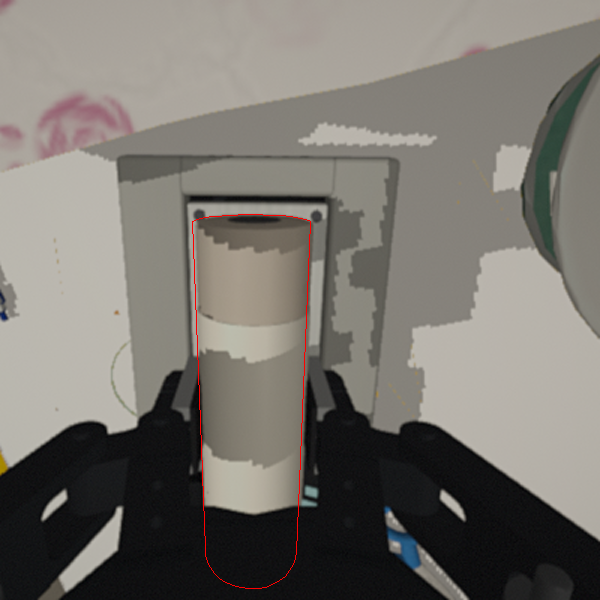

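Run:
```python
import cv2
im=cv2.imread('pics/w6.png');cv2.imwrite('pics/w6z.png',cv2.resize(im[120:250,260:385],None,fx=4.5,fy=4.5,interpolation=cv2.INTER_CUBIC))
```

```text
(no output)
```

View pics/w6z.png

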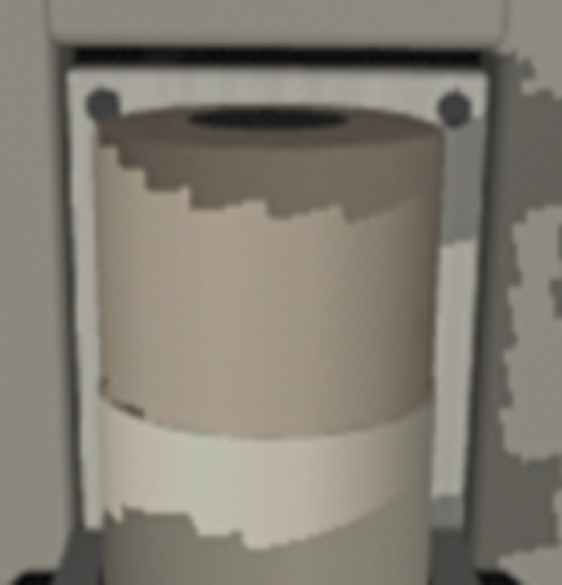

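Run:
```python
from h import *
from scipy.optimize import least_squares
o=bot.get_obs();c=bot.camera('wrist')
P=lambda a,b:(260+a/4.5-.4,120+b/4.5-.4)
R=Rt(o)
for q,z in [((68,70),.057),((488,70),.057),((87,525),.057),((463,525),.057),((269,108),.156+.016)]:
    w=at_z(c,*P(*q),z,o);print(q,w,'tool',R.T@(w-o['ee_pos']))
```

```text
(68, 70) [ 0.51  -0.119  0.057] tool [ 0.0998 -0.0332 -0.0567]
(488, 70) [ 0.5801 -0.134   0.057 ] tool [ 0.0998  0.0385 -0.0567]
(87, 525) [ 0.492 -0.202  0.057] tool [ 0.0998 -0.0334  0.0282]
(463, 525) [ 0.5619 -0.217   0.057 ] tool [0.0998 0.0381 0.0282]
(269, 108) [ 0.5446 -0.1194  0.172 ] tool [-0.0152  0.0007 -0.0636]
```

```bash
python3 -m handwheel '[[0,0,0,0.03,0.002,0,0.6],[0,0,0,0.05,0.002,0,0.6],[0,0,0,0.06,0.002,0,0.6],[0,0,0,0.062,0.002,0,0.6],[0,0,0,0.062,0.002,0,0.6]]'
python3 - <<'E'
from h import *
o=ms();need([.5324,-.1820,.0878],o,down(-12.3))
c=bot.camera('wrist');save(c,'w7')
E
```

```text
time: 11.28
ee_pos: [0.5329, -0.183, 0.0955]
tcp_rot: [83.1, 89.9, -19.0]
wrist_force: [0.5, -0.7, -1.0]
opening: 0.0323
11.28 p [ 0.5329 -0.183   0.0955] F [ 0.5376 -0.748  -0.9842] T [0.0216 0.0003 0.0143] op 0.0323
[[ 0.001   0.9775 -0.2111]
 [-0.0003 -0.2111 -0.9775]
 [-1.      0.001   0.0001]]
shift [ 0.0077 -0.0007 -0.0009] turn [ 0.1158  0.0071 -0.0592]
```

View pics/w7.png

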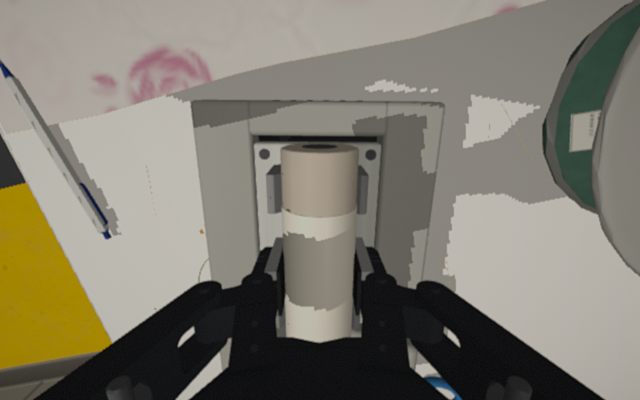

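```bash
python3 -m handwheel '[[0,0,0,0.003,-0.0007,0,0.6],[0,0,0,0.005,-0.0007,0,0.6],[0,0,0,0.006,-0.0007,0,0.6],[0,0,0,0.007,-0.0007,0,0.6],[0,0,0,0.008,-0.0007,0,0.6],[0,0,0,0.008,-0.0007,0,0.6]]'
python3 -c "
from h import *
o=ms();print('tool F',Rt(o).T@o['wrist_force'])"
```

```text
time: 12.08
ee_pos: [0.5319, -0.1829, 0.0871]
tcp_rot: [82.9, 90.0, -19.3]
wrist_force: [-3.6, 1.0, 4.0]
opening: 0.0326
12.07 p [ 0.5319 -0.1829  0.0871] F [-3.5508  0.9895  3.9528] T [ 0.1891  0.5038 -0.0616] op 0.0326
[[ 0.0003  0.9774 -0.2112]
 [-0.0001 -0.2112 -0.9774]
 [-1.      0.0003  0.    ]]
tool F [-3.9539 -3.6785 -0.217 ]
```

```bash
python3 -m handwheel '[[0,0,0,0,-0.0003,0,0.6],[0,0,0,0,-0.0006,0,0.6],[0,0,0,0,-0.0006,0,0.6]]'
python3 -c "
from h import *
o=ms();print('tool F',Rt(o).T@o['wrist_force'])"
```

```text
time: 12.45
ee_pos: [0.5317, -0.1829, 0.087]
tcp_rot: [86.9, 89.9, -15.3]
wrist_force: [1.0, 0.2, 3.7]
opening: 0.0323
12.45 p [ 0.5317 -0.1829  0.087 ] F [1.0475 0.2065 3.657 ] T [-0.0136 -0.316  -0.1276] op 0.0323
[[ 0.0012  0.9774 -0.2112]
 [-0.0003 -0.2112 -0.9774]
 [-1.      0.0013  0.0001]]
tool F [-3.6558  0.9848 -0.4229]
```

```bash
python3 -m handwheel '[[0,0,0,0.001,0,0,0.6],[0,0,0,0.002,0,0,0.6],[0,0,0,0.003,0,0,0.6],[0,0,0,0.004,0,0,0.6],[0,0,0,0.004,0,0,0.6]]' 80
python3 -c "
from h import *
o=ms();print('tool F',Rt(o).T@o['wrist_force'])"
```

```text
time: 13.08
ee_pos: [0.5317, -0.1829, 0.0832]
tcp_rot: [84.7, 89.9, -17.5]
wrist_force: [1.5, -0.1, 7.1]
opening: 0.0319
13.07 p [ 0.5317 -0.1829  0.0832] F [ 1.5042 -0.078   7.0762] T [ 0.0123 -0.1344 -0.2076] op 0.0319
[[ 0.0013  0.9774 -0.2112]
 [-0.0004 -0.2112 -0.9774]
 [-1.      0.0013  0.0001]]
tool F [-7.0742  1.4962 -0.2406]
```

```bash
python3 -m handwheel '[[0,0,0,0.001,0.0001,0,0.6],[0,0,0,0.002,0.0001,0,0.6],[0,0,0,0.003,0.0001,0,0.6],[0,0,0,0.004,0.0001,0,0.6],[0,0,0,0.0045,0.0001,0,0.6],[0,0,0,0.005,0.0001,0,0.6],[0,0,0,0.005,0.0001,0,0.6]]'
python3 -c "
from h import *
o=ms();print('tool F',Rt(o).T@o['wrist_force'])"
```

```text
time: 13.95
ee_pos: [0.5318, -0.1829, 0.0798]
tcp_rot: [83.9, 89.9, -18.3]
wrist_force: [-4.6, 2.9, 18.5]
opening: 0.0319
13.95 p [ 0.5318 -0.1829  0.0798] F [-4.573   2.894  18.4908] T [ 0.3632  0.7902 -0.1885] op 0.0319
[[ 0.0022  0.9774 -0.2112]
 [-0.0007 -0.2112 -0.9774]
 [-1.      0.0023  0.0002]]
tool F [-18.5027  -5.0391  -1.8582]
```

```bash
python3 -m handwheel '[[0,0,0,0.0003,-0.0003,0,0.6],[0,0,0,0.0005,-0.0004,0,0.6],[0,0,0,0.0005,-0.0004,0,0.6]]'
python3 -c "
from h import *
o=ms();print('tool F',Rt(o).T@o['wrist_force'])
for n in ('wrist','side'): save(bot.camera(n),n+'8')
o=ms();print('tool F',Rt(o).T@o['wrist_force'])"
```

```text
time: 14.32
ee_pos: [0.5318, -0.1829, 0.0798]
tcp_rot: [85.9, 89.8, -16.3]
wrist_force: [-2.8, 1.9, 21.3]
opening: 0.0317
14.32 p [ 0.5318 -0.1829  0.0798] F [-2.8084  1.9052 21.2781] T [ 0.3791  0.6903 -0.174 ] op 0.0317
[[ 0.0033  0.9774 -0.2112]
 [-0.001  -0.2112 -0.9774]
 [-1.      0.0034  0.0002]]
tool F [-21.289   -3.0749  -1.2638]
14.43 p [ 0.5318 -0.1829  0.0798] F [-4.6051  1.1692 21.3257] T [ 0.3492  0.6693 -0.1828] op 0.0321
[[ 0.0032  0.9774 -0.2113]
 [-0.001  -0.2113 -0.9774]
 [-1.      0.0034  0.0003]]
tool F [-21.3416  -4.6765  -0.1637]
```

View pics/wrist8.png

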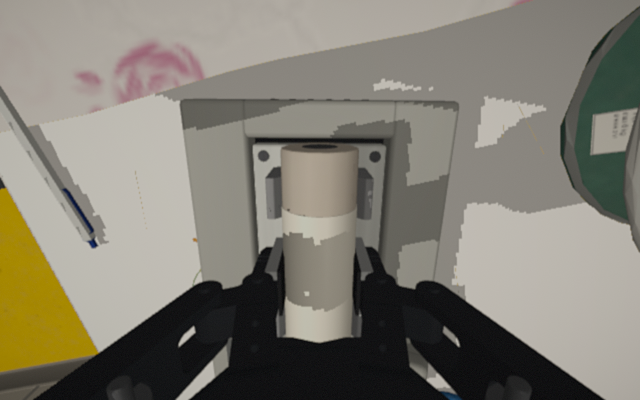

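View pics/side8.png

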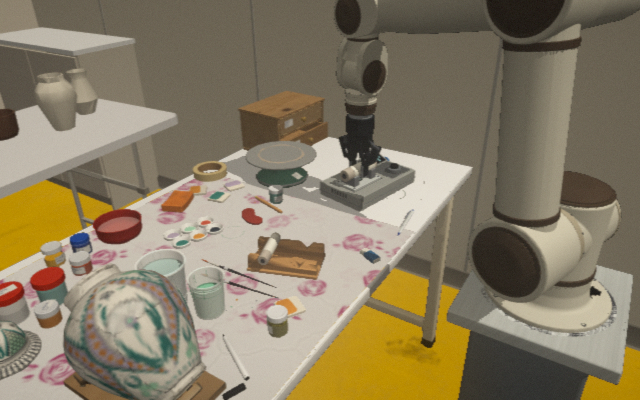

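```bash
python3 -m handwheel '[[0,0,0,0,-0.0004,0,0.6],[0,0,0,0,-0.0005,0,0.6],[0,0,0,0,-0.0005,0,0.6],[0,0,0,0,-0.0005,0,0.6]]'
python3 -c "
from h import *
o=ms();print('tool F',Rt(o).T@o['wrist_force'],o['qd'])"
```

```text
time: 14.92
ee_pos: [0.5317, -0.1829, 0.0798]
tcp_rot: [86.4, 89.8, -15.8]
wrist_force: [-1.7, 1.0, 19.8]
opening: 0.0319
14.93 p [ 0.5317 -0.1829  0.0798] F [-1.7454  0.9951 19.76  ] T [ 0.2978  0.2186 -0.1692] op 0.0319
[[ 0.0041  0.9774 -0.2112]
 [-0.0012 -0.2112 -0.9774]
 [-1.      0.0042  0.0003]]
tool F [-19.7681  -1.8323  -0.5988] [ 0.0936  0.0212  0.0494 -0.1287  0.0786 -0.0148]
```

```bash
python3 -c "
from h import *
print(bot.job_done());o=ms()"
```

```text
the job is handed in; nothing more can be done
None
the job is handed in; nothing more can be done
```

I zeroed the reader, laid the thick rod along the V nest and handed the job in with the rod still held down. No verdict came back.

- **Zeroing:** I pressed the button with the nest empty until the force reached 14.6 N, well past the 5 N it needs. The fingertips were then about 61 mm above the table, which matches full travel. I lifted straight off to let it come up, but took no picture of the button afterwards.
- **Picking up the rod:** I gripped it at its centre and lifted it straight up. The wrist picture showed it level in the jaws and centred to about 1 mm along its length.
- **Seating and pressing:** The first contact was on the far face only, so I corrected sideways by about half a millimetre and then pressed in small steps.
    - **At the stop:** the TCP settled at 79.8 mm, consistent with the full 8 mm of nest travel, and extra push raised the force without moving it.
    - **Last reading:** about 20 N downwards and 1.8 N sideways, so I take it that both faces carry load. The clock stood at about 15 s of the 58 s allowed.
- **Everything else:** In the last side picture, taken just before the final small nudge, the slim rod, both jars, the eraser and the tile looked unmoved. I judged that by eye and did not measure it.

The one thing not fully cancelled is that small sideways force. It ranged from 1 to 5 N during the press, and I nudged it down as far as I judged useful.

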